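# Shelve the pupils' fired clay models in order

## Robot

A 6-joint arm with a two-finger parallel gripper is mounted at the origin on the work surface. World frame = base frame: x ahead of the robot, y to its left, z up, the work surface at z = 0. Lengths are in mm, angles in rad, forces in N, time in s.
With the tool pointing down it reaches from about 300 to 775 mm from the base axis. Payload 14.6 kg.
Tool frame: the origin (TCP) lies on the front face of the gripper's body, between the roots of the fingers; the fingertips stand 97 mm ahead of it and the grasp point (between the pads) lies 78 mm ahead of it; z points along the fingers, y is the line along which they close (so a half turn about z gives the same grasp; the last joint's range is limited). The gripper opens to 94 mm and grips with 3 to 60 N. Pads are 16 mm wide; open, the fingers measure 119 mm over their backs; the gripper's body (75 mm by 177 mm) begins 78 mm behind the grasp point.
Start: joints at [1.056, 0.3, 1.521, -0, 1.321, -0.067], TCP at [238.137, 495.763, 302.646] pointing down, gripper open.
Joint ranges: [-3.03, 3.03], [-0.79, 2.21], [0.23, 2.52], [-1.04, 4.18], [0, 3.07], [-2.55, 2.55]. Speed limits (rad/s): [2.22, 2.22, 2.57, 3.14, 3.14, 3.14].

## Interface

Orientations are given as [roll, pitch, yaw] about the fixed x, y, z axes, in that order (R = Rz(yaw) Ry(pitch) Rx(roll)).
In Python, from cell import * gives the robot as it stands.
- The arm moves only by the tool carry_out, never from a script. Its arguments are lists of equal length, an entry for each row: "slide": the shift along the world's x, y, z scaled (see below), a list of three; "dr": the turn, a rotation vector about the world's x, y, z scaled (see below), a list of three; "gripper": the opening in per cent of the stroke, from 0 (shut) to 100 (fully open). A call has 1 to 10 rows; each row is the pose to reach, as a shift and turn from the pose commanded when the call began, turning the shorter way round; what a row does not reach only later rows make up. The controller multiplies each number of a shift by 0.25 m and each number of a turn by 360 degrees. A row lasts 1/12 s, in which the tool goes at most 41.7 mm and 7.16 degrees, less where a joint would pass 70% of its speed; a pose out of reach is approached as far as the arm can. A call with a number of a shift or a turn outside -1 to 1 is refused whole. A call with a gripper value outside its range is refused whole. The fingers move at their own pace and stop on an object; "newtons" is the grip in N (left out, the last holds). Time passes only in rows, so rows that repeat a pose let the fingers close. It gives the time, the measured TCP pose, the force, the opening and the grip force at its end, in the units of the state.
- read_state(): the state, without advancing time (a new reading comes with each control period).
- camera(name): name is "scene" or "side" or "wrist"; returns the picture (420x560x3 uint8, red, green, blue); there is no depth.
- camera_model(name): a dict with "vfov" (degrees; the focal length in pixels is half the picture's height over the tangent of half this angle, whatever the lens; pixels are square), "cx", "cy" (the principal point, pixels), "R" (3x3) and "t" (3): a world point X has camera coordinates R X + t. Camera axes: x right, y down, z forward; pixel columns grow to the right and rows downward; lengths in mm; the calibration is good to about 2 mm. A picture is of the moment at which its call begins: read the wrist's pose just before it. camera_model takes no time and is no camera call; for the wrist camera it gives the pose at the moment of the call.
- sign_off(): hands the job in; it is judged then, once.
The state is a dict: "clock": time; "joints": joint angles; "qd": joint speeds; "effort": joint torques, N m; "eef_pos": TCP position; "eef_rot": TCP orientation; "wrist_force": force on the tool from outside, world axes, zero at the start; "moment": the same for the moment, N m; "finger_gap": finger opening in mm; "finger_force": force on a finger pad.
Only numpy, scipy, OpenCV 4.12 (cv2) and the standard library are available. Lean on these libraries where they do the work, as an engineer would, in place of code of your own. Each camera call takes 0.05 s, during which the arm holds its last target. There are 200 camera calls.

## Task

The four fired clay models in a row on the cork pads of the drying rack have to go into the four compartments of the wooden storage rack, one in each, standing upright, in the order they have now, as the order tells whose is whose. Count the models from the left as seen from the robot (the robot's left), and count the compartments from the end of the storage rack that carries the little ball-topped post: the leftmost model goes next to the post, the second beside it, and so on. Clay chips easily: never tip a model over, and lower each one gently into its compartment rather than dropping it in.

Things in the scene. Friction and masses are not known exactly. Their poses are not given: they have to be found in the camera images.
- vase: loose terracotta vase, round, 85 mm tall: foot 42 mm across, belly 50 mm across at 20 to 30 mm up, then a slim straight neck 26 mm across from 52 to 79 mm up and a lip 32 mm across with a dark mouth. Best held by the neck, about 66 mm up. Origin: centre of its underside, z up. Starts upright within 3 mm of its pad's centre, underside 24 mm above the table, neighbours 80 mm away.
- owl: loose terracotta owl: round body 48 mm across from 15 to 45 mm up (foot 44 mm across), two pointed ears 24 mm apart up to 75 mm, eyes and beak on its -x side. Hold round the body about 36 mm up. Origin: centre of its underside, z up. Starts upright within 3 mm of its pad's centre, underside 24 mm above the table, neighbours 80 mm away.
- house: loose terracotta house, 44 x 44 mm in plan, upright walls 44 mm high, roof ridge along x at 66 mm, small chimney to 70 mm. Hold by two opposite walls about 32 mm up; its x and y axes are square to the walls. Turned up to 23 degrees against its pad. Origin: centre of its underside, z up. Starts upright within 3 mm of its pad's centre, underside 24 mm above the table, neighbours 80 mm away.
- beaker: loose terracotta beaker, round and open at the top, no handle, 56 mm tall, outside 44 mm across at the foot and 52 mm at the rim, wall 4 mm. Can be held across the outside about 40 mm up. Origin: centre of its underside, z up. Starts upright within 3 mm of its pad's centre, underside 24 mm above the table, neighbours 80 mm away.
- pad_vase: square cork pad 64 x 64 x 4 mm, fixed on the drying rack; the vase stands on it at the start and it stays there afterwards, marking where the vase stood. Origin: centre of its underside, which is 20 mm above the table. y points along the row to the robot's left, x across the row away from the robot, z up
- pad_owl: square cork pad 64 x 64 x 4 mm, fixed on the drying rack; the owl stands on it at the start and it stays there afterwards, marking where the owl stood. Origin: centre of its underside, which is 20 mm above the table. y points along the row to the robot's left, x across the row away from the robot, z up
- pad_house: square cork pad 64 x 64 x 4 mm, fixed on the drying rack; the house stands on it at the start and it stays there afterwards, marking where the house stood. Origin: centre of its underside, which is 20 mm above the table. y points along the row to the robot's left, x across the row away from the robot, z up
- pad_beaker: square cork pad 64 x 64 x 4 mm, fixed on the drying rack; the beaker stands on it at the start and it stays there afterwards, marking where the beaker stood. Origin: centre of its underside, which is 20 mm above the table. y points along the row to the robot's left, x across the row away from the robot, z up
- storage_rack: fixed wooden tray 90 (x) by 410 mm (y): four open compartments along y, centres at x 0, y -120, -40, 40, 120 mm, each 70 x 70 mm inside, floor 20 mm above the table, walls 10 mm wide, 8 mm high. Origin: centre of its underside, on the table; x away from the robot, y to its left (turned up to 6 degrees). Lies in front of or beyond the drying rack, some 190 mm off
- post: ball-topped wooden post fixed on one end of the storage rack, at its y = +185 or -185 mm: foot 30 x 30 mm, 10 mm dowel, 22 mm ball, 51 mm high over its foot. The compartment beside it (65 mm away, centre to centre) is the first. The other end has only a flat 6 mm block. Origin: centre of its underside, 20 mm above the table
Not all that is in view belongs to the job. What is shaped like the owl but blue is not meant.

How it is judged:
By the outcome, as a careful person would: the job done as asked, in the order asked, and still so for the second after the job is handed in, with the robot touching nothing.
It also fails if it takes over 96 s, if anything falls off the work surface, if the arm or the gripper's body presses on something with over 40 N, if the wrist force passes 120 N, or if a joint passes its speed limit or range.

## Working session

There is one attempt and no reset: what is moved stays moved. The work goes in short steps, Python scripts to look and compute and a tool call to move; the robot and the scene stay as the last step left them, time stands still between calls to the robot, and variables do not carry over. Pictures are saved under pics/ and viewed, at most 14 in all, crops included, and the job is handed in when it is done.

Besides the shell and the picture viewer there is one more tool, called after "Call:" as name(argument=value, ...), one argument or row to a line, values as JSON. carry_out: Moves the arm, as the interface text tells. Its arguments: {"type":"object","properties":{"slide":{"type":"array","items":{"type":"array","items":{"type":"number","minimum":-1,"maximum":1}}},"dr":{"type":"array","items":{"type":"array","items":{"type":"number","minimum":-1,"maximum":1}}},"gripper":{"type":"array","items":{"type":"number"}},"newtons":{"type":"number"}},"required":["slide","dr","gripper"]}

```bash
mkdir -p pics; ls
python3 - <<'E'
from cell import *
import cv2
for n in("scene","side"):
    m=camera_model(n);print(n,m)
    cv2.imwrite(f"pics/{n}0.png",camera(n)[:,:,::-1])
print(read_state())
E
```

```text
pics
scene {'vfov': 47.249017552986686, 'cx': 279.0640877356111, 'cy': 203.00336342858384, 'R': array([[-0.55432466,  0.83221889,  0.01165738],
       [ 0.61323191,  0.41785148, -0.67033332],
       [-0.5627351 , -0.36443361, -0.74196856]]), 't': array([ 306.00491209, -343.79492891, 1433.41328065])}
side {'vfov': 43.32189694061687, 'cx': 284.85250791423186, 'cy': 204.1877924721165, 'R': array([[ 0.95436892, -0.29862395, -0.00192639],
       [-0.21053531, -0.66824456, -0.71352932],
       [ 0.21178964,  0.68137578, -0.70062272]]), 't': array([-558.24427153,  168.20717159,  851.30340201])}
{'clock': 0.1, 'joints': array([ 1.05640089e+00,  3.00397094e-01,  1.52152032e+00, -2.83597738e-05,
        1.32069404e+00, -6.66081793e-02]), 'qd': array([ 0.00105251, -0.00067683, -0.0017836 ,  0.00207115, -0.00021928,
        0.00106006]), 'effort': array([ 6.31198986e-07, -5.32646406e+01, -3.53284800e+01,  7.08723301e-02,
        2.34432926e-02, -3.34648780e-05]), 'eef_pos': array([238.07839264, 495.6498227 , 302.15257479]), 'eef_rot': array([-3.14057428e+00, -4.04012711e-05,  2.69381241e+00]), 'wrist_force': array([0.41893495, 0.44899103, 1.22762954]), 'moment': array([0.01743667, 0.01246807, 0.01571766]), 'finger_force': 0.0, 'finger_gap': 94.33818008764754}
```

View pics/scene0.png

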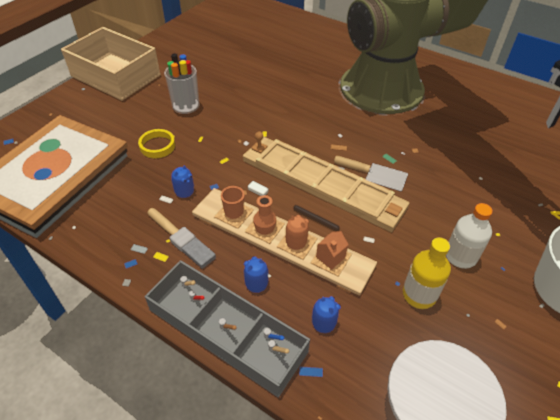

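View pics/side0.png

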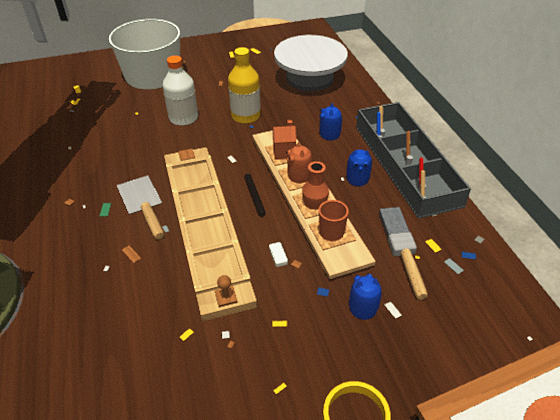

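Seen from the robot (+y = robot's left, at the right of the scene view and the top of the side view), the order from the left is house (332,250), owl (297,232), vase (265,215), beaker (233,203) in the scene picture. The post is at the low-y end (scene 258,142; side 225,288), and three blue owls are decoys. Next I'll get rough positions.

```bash
cat > h.py <<'E'
from cell import *
import numpy as np, cv2
def ray(m,px):
    f=210/np.tan(np.radians(m['vfov']/2))
    R=np.array(m['R']);t=np.array(m['t'])
    d=np.array([(px[0]-m['cx'])/f,(px[1]-m['cy'])/f,1])
    return -R.T@t, R.T@d
def onz(m,px,z):
    o,d=ray(m,px); return o+d*(z-o[2])/d[2]
def proj(m,X):
    f=210/np.tan(np.radians(m['vfov']/2))
    c=np.array(m['R'])@np.array(X)+np.array(m['t']); return np.array([m['cx']+f*c[0]/c[2],m['cy']+f*c[1]/c[2]])
E
python3 - <<'E'
from h import *
np.set_printoptions(precision=1,suppress=True)
s=camera_model("scene");d=camera_model("side");w=camera_model("wrist")
for n,p,z in[("house",(330,262),24),("owl",(297,247),24),("vase",(264,232),24),("beak",(233,217),24),("rackA",(244,156),20),("rackB",(406,207),24)]:print(n,onz(s,p,z))
for n,p,z in[("house",(284,158),24),("owl",(299,178),24),("vase",(316,203),24),("beak",(334,236),24),("c1",(165,153),26),("c2",(206,149),26),("c3",(255,300),26),("c4",(205,315),26),("post",(226,298),20)]:print(n,onz(d,p,z))
print(w); c=-np.array(w['R']).T@w['t'];print(c,read_state()['eef_pos'])
E
```

```text
house [652.6 191.4  24. ]
owl [658.2 115.4  24. ]
vase [664.   35.5  24. ]
beak [667.8 -45.   24. ]
rackA [ 491.  -145.8   20. ]
rackB [425.1 258.9  24. ]
house [635.5 167.4  24. ]
owl [645.3  99.8  24. ]
vase [653.4  23.6  24. ]
beak [655.5 -64.1  24. ]
c1 [405.2 254.5  26. ]
c2 [488.6 242.1  26. ]
c3 [ 487.4 -154.9   26. ]
c4 [ 407.  -158.7   26. ]
post [ 445.2 -133.2   20. ]
{'vfov': 68.71688410499954, 'cx': 280.12877012824754, 'cy': 208.6276295659539, 'R': array([[ 0.4,  0.9, -0. ],
       [ 0.9, -0.4,  0.3],
       [ 0.2, -0.1, -1. ]]), 't': array([-550.1,  -27.1,  389.9])}
[169.1 529.1 383.2] [238.1 495.6 302.2]
```

Call:
carry_out(
  slide=[
    [0.72, -0.8, 0.2],
    [0.72, -0.8, 0.2],
    [0.72, -0.8, 0.2],
    [0.72, -0.8, 0.2],
    [0.72, -0.8, 0.2],
    [0.72, -0.8, 0.2],
    [0.72, -0.8, 0.2],
    [0.72, -0.8, 0.2],
    [0.72, -0.8, 0.2],
    [0.72, -0.8, 0.2],
  ],
  dr=[
    [0, 0, -0.1675],
    [0, 0, -0.1675],
    [0, 0, -0.1675],
    [0, 0, -0.1675],
    [0, 0, -0.1675],
    [0, 0, -0.1675],
    [0, 0, -0.1675],
    [0, 0, -0.1675],
    [0, 0, -0.1675],
    [0, 0, -0.1675],
  ],
  gripper=[100, 100, 100, 100, 100, 100, 100, 100, 100, 100],
)

```text
clock: 0.93
eef_pos: [418.4, 295.3, 352.4]
eef_rot: [-3.141, 0.0, 1.638]
wrist_force: [0.1, 0.5, -0.2]
finger_gap: 93.9
finger_force: 0.0
```

Call:
carry_out(
  slide=[
    [0.52, -0.64, 0],
    [0.52, -0.64, 0],
    [0.52, -0.64, 0],
    [0.52, -0.64, 0],
    [0.52, -0.64, 0],
    [0.52, -0.64, 0],
    [0.52, -0.64, 0],
    [0.52, -0.64, 0],
  ],
  dr=[
    [0, 0, 0],
    [0, 0, 0],
    [0, 0, 0],
    [0, 0, 0],
    [0, 0, 0],
    [0, 0, 0],
    [0, 0, 0],
    [0, 0, 0],
  ],
  gripper=[100, 100, 100, 100, 100, 100, 100, 100],
)

```text
clock: 1.6
eef_pos: [547.8, 136.3, 352.3]
eef_rot: [-3.141, -0.0, 1.643]
wrist_force: [-0.3, 1.0, -0.1]
finger_gap: 94.2
finger_force: 0.0
```

Run:
```python
from h import *
m=camera_model("wrist");im=camera("wrist")
cv2.imwrite("pics/w1.png",im[:,:,::-1]);np.save("w1.npy",im);np.savez("w1m.npz",**m)
print(read_state()['eef_pos'],read_state()['eef_rot'],m)
```

```text
[547.59842783 136.71636568 352.55799926] [-3.14123773e+00 -1.47481287e-04  1.64361651e+00] {'vfov': 68.71688410499954, 'cx': 280.12877012824754, 'cy': 208.6276295659539, 'R': array([[ 9.97418555e-01,  7.18053489e-02, -4.67418845e-04],
       [ 6.93945427e-02, -9.62217132e-01,  2.63291832e-01],
       [ 1.84560034e-02, -2.62644595e-01, -9.64716120e-01]]), 't': array([-556.30492625,   53.20373052,  464.0409139 ])}
```

View pics/w1.png

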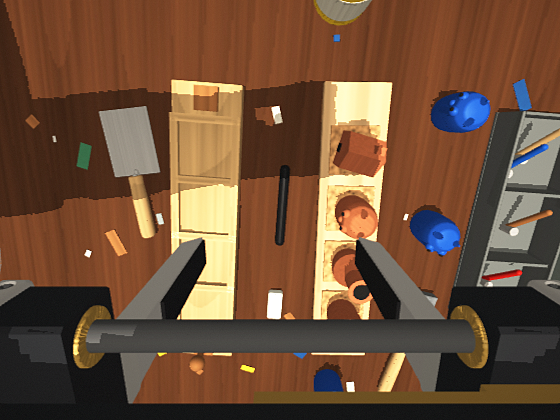

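The wrist view shows the house (360,153) turned on its pad, owl (357,217), vase (352,270), and the racks at x 170–240 (storage) and 320–390 (drying). The gripper hides the near end, so I'll take a second view further along -y.

Call:
carry_out(
  slide=[
    [0, -0.72, 0.1],
    [0, -0.72, 0.1],
    [0, -0.72, 0.1],
    [0, -0.72, 0.1],
    [0, -0.72, 0.1],
    [0, -0.72, 0.1],
    [0, -0.72, 0.1],
  ],
  dr=[
    [0, 0, 0],
    [0, 0, 0],
    [0, 0, 0],
    [0, 0, 0],
    [0, 0, 0],
    [0, 0, 0],
    [0, 0, 0],
  ],
  gripper=[100, 100, 100, 100, 100, 100, 100],
)

```text
clock: 2.23
eef_pos: [547.9, -43.4, 377.8]
eef_rot: [3.141, -0.0, 1.642]
wrist_force: [0.1, -0.0, -1.5]
finger_gap: 94.1
finger_force: 0.0
```

Run:
```python
from h import *
m=camera_model("wrist");im=camera("wrist")
cv2.imwrite("pics/w2.png",im[:,:,::-1]);np.save("w2.npy",im);np.savez("w2m.npz",**m)
print(read_state()['eef_pos'],read_state()['eef_rot'])
```

```text
[547.96947967 -42.71351538 377.62886531] [ 3.14153823e+00 -2.65289757e-04  1.64305891e+00]
```

View pics/w2.png

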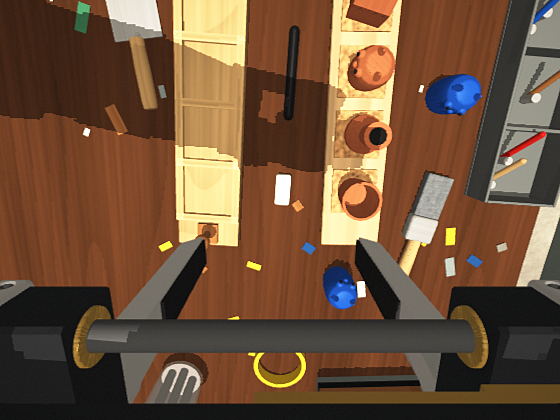

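The second wrist view shows beaker rim (361,197), vase mouth (377,136), owl (372,67), storage-rack post end (208,233) and corners (180,243), (237,246). I'll zoom for precise pixels.

Run:
```python
import numpy as np,cv2
a=np.load("w1.npy")[75:225,310:400][:,:,::-1];b=np.load("w2.npy")[30:250,310:410][:,:,::-1]
A=cv2.resize(a,None,fx=4,fy=4,interpolation=cv2.INTER_CUBIC);B=cv2.resize(b,None,fx=2.7272727,fy=2.7272727,interpolation=cv2.INTER_CUBIC)
cv2.imwrite("pics/z1.png",np.hstack([A,B[:600]]))
c=np.load("w2.npy")[0:252,165:255][:,:,::-1];d=np.load("w1.npy")[70:250,160:255][:,:,::-1]
C=cv2.resize(c,None,fx=2.38,fy=2.38,interpolation=cv2.INTER_CUBIC);D=cv2.resize(d,None,fx=3.33,fy=3.33,interpolation=cv2.INTER_CUBIC)
C=C[:599];D=D[:599];h=min(len(C),len(D));print(C.shape,D.shape)
cv2.imwrite("pics/z2.png",np.hstack([C[:h],D[:h]]))
# wood masks extents
for n in("w1","w2"):
    im=np.load(n+".npy");hsv=cv2.cvtColor(im,cv2.COLOR_RGB2HSV)
    wood=((hsv[...,0]>=12)&(hsv[...,0]<32)&(hsv[...,2]>120)&(hsv[...,1]<165)).astype(np.uint8)
    for r in(90,105,150,175,200,225,240):
        x=np.where(wood[r,160:410])[0]+160
        runs=np.split(x,np.where(np.diff(x)>12)[0]+1)
        print(n,r,[(q[0],q[-1]) for q in runs if len(q)>3])
```

```text
(599, 214, 3) (599, 316, 3)
w1 90 [(np.int64(171), np.int64(242)), (np.int64(324), np.int64(391))]
w1 105 [(np.int64(171), np.int64(193)), (np.int64(218), np.int64(241)), (np.int64(323), np.int64(389))]
w1 150 [(np.int64(170), np.int64(239)), (np.int64(321), np.int64(336)), (np.int64(382), np.int64(385))]
w1 175 [(np.int64(170), np.int64(238)), (np.int64(320), np.int64(382))]
w1 200 [(np.int64(170), np.int64(237)), (np.int64(318), np.int64(338)), (np.int64(365), np.int64(380))]
w1 225 [(np.int64(171), np.int64(236)), (np.int64(317), np.int64(372))]
w1 240 [(np.int64(171), np.int64(235)), (np.int64(316), np.int64(376))]
w2 90 [(np.int64(174), np.int64(243)), (np.int64(329), np.int64(358)), (np.int64(372), np.int64(392))]
w2 105 [(np.int64(175), np.int64(242)), (np.int64(328), np.int64(390))]
w2 150 [(np.int64(175), np.int64(240)), (np.int64(326), np.int64(351)), (np.int64(375), np.int64(386))]
w2 175 [(np.int64(175), np.int64(239)), (np.int64(276), np.int64(290)), (np.int64(324), np.int64(383))]
w2 200 [(np.int64(176), np.int64(239)), (np.int64(323), np.int64(362))]
w2 225 [(np.int64(178), np.int64(238)), (np.int64(322), np.int64(378))]
w2 240 [(np.int64(179), np.int64(237)), (np.int64(321), np.int64(377))]
```

View pics/z1.png

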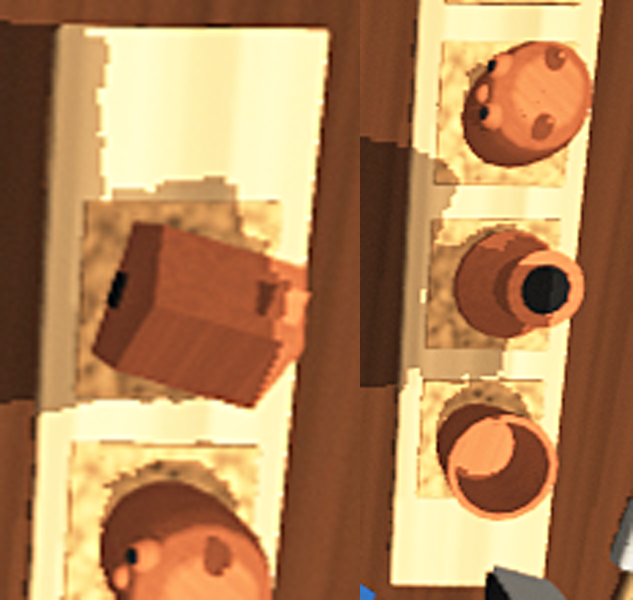

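View pics/z2.png

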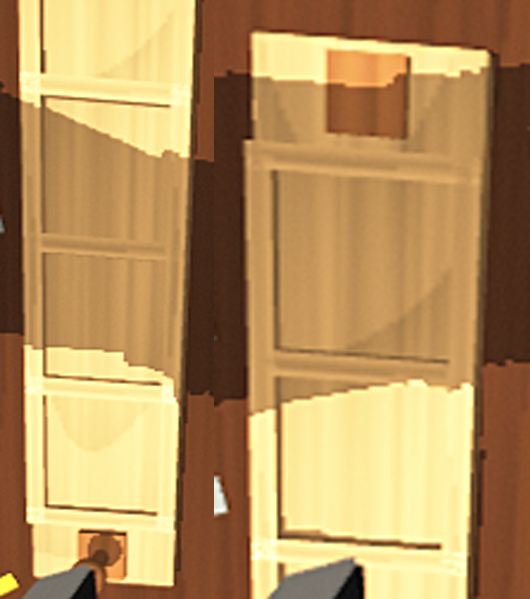

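Rack corners read: storage w1 (171.4,79.6), (242.6,85.6); w2 (179.7,241.6), (237.3,245.8). The vase mouth, beaker rim and owl ears are also clear, but the house needs a closer look.

Call:
carry_out(
  slide=[
    [0.34, 0.5, -0.2],
    [0.34, 0.5, -0.2],
    [0.34, 0.5, -0.2],
    [0.34, 0.5, -0.2],
    [0.34, 0.5, -0.2],
    [0.34, 0.5, -0.2],
    [0.34, 0.5, -0.2],
  ],
  dr=[
    [0, 0, 0],
    [0, 0, 0],
    [0, 0, 0],
    [0, 0, 0],
    [0, 0, 0],
    [0, 0, 0],
    [0, 0, 0],
  ],
  gripper=[100, 100, 100, 100, 100, 100, 100],
)

```text
clock: 2.87
eef_pos: [632.7, 82.0, 327.8]
eef_rot: [-3.142, 0.0, 1.644]
wrist_force: [0.1, -0.4, -0.0]
finger_gap: 94.3
finger_force: 0.0
```

Run:
```python
from h import *
np.set_printoptions(precision=1,suppress=True)
m=camera_model("wrist");im=camera("wrist")
np.save("w3.npy",im);np.savez("w3m.npz",**m)
print(read_state()['eef_pos'],read_state()['eef_rot'])
print(proj(m,[645,180,60]))
cv2.imwrite("pics/w3.png",cv2.resize(im[60:270,170:450,::-1],None,fx=2.85,fy=2.85,interpolation=cv2.INTER_CUBIC))
m1=dict(np.load("w1m.npz"));m2=dict(np.load("w2m.npz"))
P=[onz(m1,(171.4,79.6),20),onz(m1,(242.6,85.6),20),onz(m2,(179.7,241.6),20),onz(m2,(237.3,245.8),20)]
for p in P:print(p)
P=np.array(P);c=P.mean(0);v=(P[0]+P[1]-P[2]-P[3])/2;print("rack",c,np.linalg.norm(v),np.degrees(np.arctan2(-v[0],v[1])))
post=onz(m2,(165+103/2.38,555/2.38),28);print("postfoot",post)
o=(310,30);f=lambda x,y:(310+(x-360)/2.72727,30+y/2.72727)
print("vase",onz(m2,f(545,289),109),"beaker",onz(m2,f(501,468),80))
print("ears",onz(m2,f(557,57),97),onz(m2,f(543,127),97))
for n,q in dict(pv=[(435,220),(563,220),(430,347),(552,350)],pb=[(425,380),(545,380),(418,498)],po=[(440,42),(437,182),(567,184)]).items():print(n,[onz(m2,f(*k),24) for k in q])
```

```text
[632.7  81.2 328.3] [3.1 0.  1.6]
[297.8 105.6]
[402.8 257.7  20. ]
[491.9 257.   20. ]
[ 402.3 -148.9   20. ]
[ 490.2 -149.6   20. ]
rack [446.8  54.1  20. ] 406.57726616428903 -0.15132408939241293
postfoot [ 447.4 -129.2   28. ]
vase [651.9  29.2 109. ] beaker [653.  -53.2  80. ]
ears [646.6 117.3  97. ] [645.1  91.7  97. ]
pv [array([618.9,  57.3,  24. ]), array([682.1,  61.8,  24. ]), array([623.8,  -4.9,  24. ]), array([686.7,  -1.9,  24. ])]
pb [array([623.2, -22. ,  24. ]), array([685.5, -17.6,  24. ]), array([626.9, -85.7,  24. ])]
po [array([611.7, 136.7,  24. ]), array([617.8,  75. ,  24. ]), array([681.4,  78.6,  24. ])]
```

View pics/w3.png

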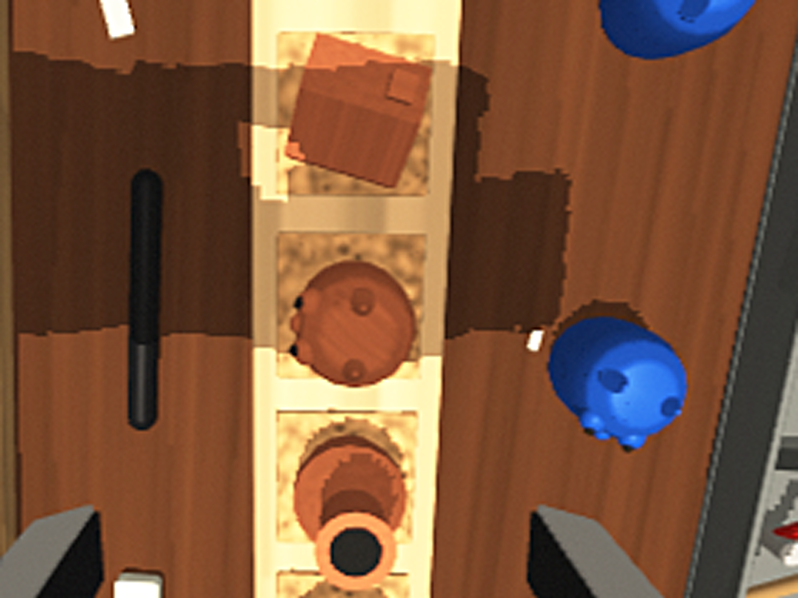

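Run:
```python
from h import *
np.set_printoptions(precision=1,suppress=True)
m=dict(np.load("w3m.npz"));f=lambda x,y:(170+x/2.85,60+y/2.85)
P=np.array([onz(m,f(*p),68) for p in[(318,33),(432,68),(392,188),(288,152)]]);print(P,P.mean(0))
e=(P[1]-P[0]+P[2]-P[3]);g=(P[0]-P[3]+P[1]-P[2]);print(np.linalg.norm(e)/2,np.linalg.norm(g)/2,np.degrees(np.arctan2(e[1],e[0])),np.degrees(np.arctan2(-g[0],g[1])))
print("ears",onz(m,f(362,299),98),onz(m,f(354,372),98),"vase",onz(m,f(356,551),109))
E=[onz(m,f(300,302),60),onz(m,f(296,350),60)];print(E)
```

```text
[[625.1 211.3  68. ]
 [667.3 202.6  68. ]
 [656.8 159.6  68. ]
 [617.  169.7  68. ]] [641.6 185.8  68. ]
42.06502816707407 43.29597734037871 -12.916081525222802 -12.396500744996118
ears [647.3 120.9  98. ] [646.7  94.4  98. ] vase [652.4  29.5 109. ]
[array([625.2, 113.3,  60. ]), array([624.9,  93.9,  60. ])]
```

Call:
carry_out(
  slide=[
    [0.034, 0.42, -0.3],
    [0.034, 0.42, -0.3],
    [0.034, 0.42, -0.3],
    [0.034, 0.42, -0.3],
    [0.034, 0.42, -0.3],
    [0.034, 0.42, -0.42],
    [0.034, 0.42, -0.54],
    [0.034, 0.42, -0.66],
    [0.034, 0.42, -0.774],
    [0.034, 0.42, -0.774],
  ],
  dr=[
    [0, 0, -0.0467],
    [0, 0, -0.0467],
    [0, 0, -0.0467],
    [0, 0, -0.0467],
    [0, 0, -0.0467],
    [0, 0, -0.0467],
    [0, 0, -0.0467],
    [0, 0, -0.0467],
    [0, 0, -0.0467],
    [0, 0, -0.0467],
  ],
  gripper=[100, 100, 100, 100, 100, 100, 100, 100, 100, 100],
)

```text
clock: 3.75
eef_pos: [640.3, 183.6, 130.4]
eef_rot: [-3.136, 0.003, 1.347]
wrist_force: [-1.0, -0.3, -0.6]
finger_gap: 94.0
finger_force: 0.0
```

Call:
carry_out(
  slide=[
    [0, 0, 0],
    [0, 0, 0],
    [0, 0, 0],
    [0, 0, 0],
    [0, 0, 0],
    [0, 0, 0],
    [0, 0, 0],
    [0, 0, 0],
    [0, 0, 0],
    [0, 0, 0],
  ],
  dr=[
    [0, 0, 0],
    [0, 0, 0],
    [0, 0, 0],
    [0, 0, 0],
    [0, 0, 0],
    [0, 0, 0],
    [0, 0, 0],
    [0, 0, 0],
    [0, 0, 0],
    [0, 0, 0],
  ],
  gripper=[70, 60, 52, 49, 47, 45, 40, 35, 35, 35],
  newtons=12,
)

```text
clock: 4.58
eef_pos: [641.6, 185.9, 134.3]
eef_rot: [-3.142, -0.0, 1.348]
wrist_force: [-1.0, 0.3, 1.8]
finger_gap: 43.6
finger_force: 12.0
```

Call:
carry_out(
  slide=[
    [0, 0, 0.04],
    [0, 0, 0.12],
    [0, 0, 0.22],
    [0, 0, 0.32],
    [0, 0, 0.42],
    [-0.06, -0.08, 0.44],
    [-0.16, -0.2, 0.44],
    [-0.26, -0.33, 0.44],
    [-0.36, -0.46, 0.44],
    [-0.4, -0.51, 0.44],
  ],
  dr=[
    [0, 0, 0],
    [0, 0, 0],
    [0, 0, 0],
    [0, 0, 0],
    [0, 0, 0],
    [0, 0, 0.01],
    [0, 0, 0.02],
    [0, 0, 0.03],
    [0, 0, 0.0344],
    [0, 0, 0.0344],
  ],
  gripper=[35, 35, 35, 35, 35, 35, 35, 35, 35, 35],
  newtons=20,
)

```text
clock: 5.42
eef_pos: [539.2, 55.5, 244.7]
eef_rot: [-3.141, 0.001, 1.565]
wrist_force: [0.3, -0.9, -1.7]
finger_gap: 43.9
finger_force: 20.0
```

Call:
carry_out(
  slide=[
    [-0.1, -0.13, 0],
    [-0.2, -0.26, 0],
    [-0.3, -0.39, 0],
    [-0.36, -0.47, 0],
    [-0.38, -0.497, 0],
    [-0.38, -0.497, -0.1],
    [-0.38, -0.497, -0.2],
    [-0.38, -0.497, -0.3],
    [-0.38, -0.497, -0.36],
    [-0.38, -0.497, -0.38],
  ],
  dr=[
    [0, 0, 0],
    [0, 0, 0],
    [0, 0, 0],
    [0, 0, 0],
    [0, 0, 0],
    [0, 0, 0],
    [0, 0, 0],
    [0, 0, 0],
    [0, 0, 0],
    [0, 0, 0],
  ],
  gripper=[35, 35, 35, 35, 35, 35, 35, 35, 35, 35],
)

```text
clock: 6.25
eef_pos: [446.2, -65.5, 147.3]
eef_rot: [-3.139, -0.001, 1.564]
wrist_force: [-1.1, 0.0, -2.9]
finger_gap: 44.0
finger_force: 20.0
```

Run:
```python
from h import *
im=camera("side")
cv2.imwrite("pics/s1.png",cv2.resize(im[110:330,100:400,::-1],None,fx=2.6,fy=2.6))
print(read_state()['eef_pos'])
```

```text
[446.3823873  -65.61344462 147.76829564]
```

View pics/s1.png

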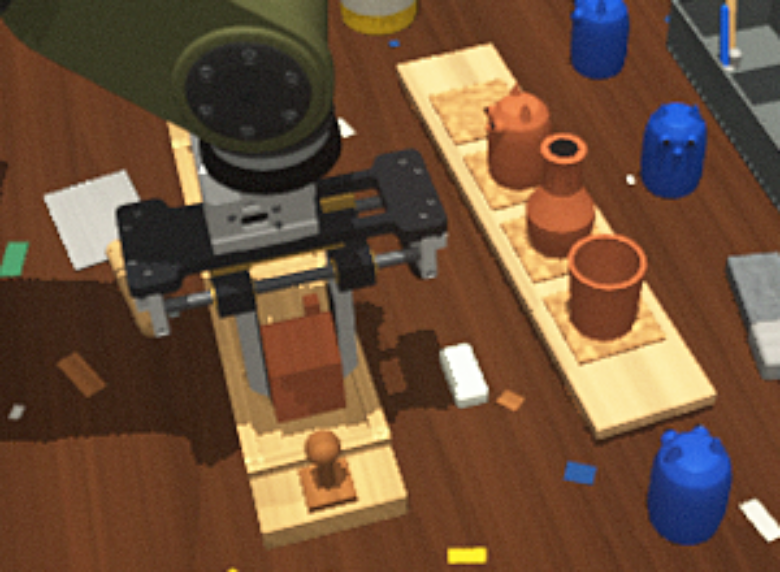

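The house hangs above the compartment beside the post (ball at 323,447; house at 303,370). I'll lower it slowly.

Call:
carry_out(
  slide=[
    [0, 0, -0.02],
    [0, 0, -0.035],
    [0, 0, -0.045],
    [0, 0, -0.055],
    [0, 0, -0.06],
    [0, 0, -0.066],
    [0, 0, -0.07],
    [0, 0, -0.073],
    [0, 0, -0.074],
    [0, 0, -0.074],
  ],
  dr=[
    [0, 0, 0],
    [0, 0, 0],
    [0, 0, 0],
    [0, 0, 0],
    [0, 0, 0],
    [0, 0, 0],
    [0, 0, 0],
    [0, 0, 0],
    [0, 0, 0],
    [0, 0, 0],
  ],
  gripper=[35, 35, 35, 35, 35, 35, 35, 35, 35, 35],
)

```text
clock: 7.13
eef_pos: [446.6, -66.0, 130.6]
eef_rot: [-3.142, 0.0, 1.564]
wrist_force: [-0.8, 0.2, -1.8]
finger_gap: 44.1
finger_force: 20.0
```

Call:
carry_out(
  slide=[
    [0, 0, -0.002],
    [0, 0, -0.004],
    [0, 0, -0.006],
    [0, 0, -0.006],
    [0, 0, -0.006],
  ],
  dr=[
    [0, 0, 0],
    [0, 0, 0],
    [0, 0, 0],
    [0, 0, 0],
    [0, 0, 0],
  ],
  gripper=[35, 35, 35, 35, 35],
)

```text
clock: 7.55
eef_pos: [446.7, -66.0, 130.2]
eef_rot: [3.141, 0.0, 1.564]
wrist_force: [-7.9, 1.7, 16.9]
finger_gap: 43.9
finger_force: 20.0
```

Call:
carry_out(
  slide=[
    [0, 0, 0.004],
    [0, 0, 0.004],
    [0, 0, 0.004],
    [0, 0, 0.004],
    [0, 0, 0.06],
    [0, 0, 0.14],
    [0, 0, 0.24],
    [0, 0, 0.36],
    [0, 0, 0.48],
    [0, 0, 0.48],
  ],
  dr=[
    [0, 0, 0],
    [0, 0, 0],
    [0, 0, 0],
    [0, 0, 0],
    [0, 0, 0],
    [0, 0, 0],
    [0, 0, 0],
    [0, 0, 0],
    [0, 0, 0],
    [0, 0, 0],
  ],
  gripper=[50, 60, 70, 80, 80, 80, 80, 80, 80, 80],
)

```text
clock: 8.38
eef_pos: [448.0, -66.3, 254.1]
eef_rot: [3.134, 0.002, 1.564]
wrist_force: [0.9, -0.5, -0.2]
finger_gap: 75.3
finger_force: 0.0
```

Call:
carry_out(
  slide=[
    [0.4, 0.345, 0],
    [0.4, 0.345, 0],
    [0.4, 0.345, 0],
    [0.4, 0.345, 0],
    [0.4, 0.345, 0],
    [0.4, 0.345, 0],
    [0.4, 0.345, 0],
    [0.4, 0.345, 0],
    [0.4, 0.345, 0],
    [0.4, 0.345, 0],
  ],
  dr=[
    [0, 0, -0.125],
    [0, 0, -0.125],
    [0, 0, -0.125],
    [0, 0, -0.125],
    [0, 0, -0.125],
    [0, 0, -0.125],
    [0, 0, -0.125],
    [0, 0, -0.125],
    [0, 0, -0.125],
    [0, 0, -0.125],
  ],
  gripper=[70, 70, 70, 70, 70, 70, 70, 70, 70, 70],
)

```text
clock: 9.22
eef_pos: [546.6, 20.2, 248.9]
eef_rot: [-3.141, 0.0, 0.781]
wrist_force: [-0.8, 0.6, 0.9]
finger_gap: 65.8
finger_force: 0.0
```

Call:
carry_out(
  slide=[
    [0, 0, 0],
    [0, 0, 0],
    [0, 0, 0],
    [0, 0, 0],
    [0, 0, 0],
    [0, 0, 0],
    [0, 0, 0],
    [0, 0, 0],
  ],
  dr=[
    [0, 0, -0.124],
    [0, 0, -0.124],
    [0, 0, -0.124],
    [0, 0, -0.124],
    [0, 0, -0.124],
    [0, 0, -0.124],
    [0, 0, -0.124],
    [0, 0, -0.124],
  ],
  gripper=[72, 72, 72, 72, 72, 72, 72, 72],
)

```text
clock: 9.88
eef_pos: [546.6, 20.2, 249.1]
eef_rot: [-3.142, -0.0, -0.001]
wrist_force: [-0.2, -0.3, 0.0]
finger_gap: 67.6
finger_force: 0.0
```

Run:
```python
from h import *
np.set_printoptions(precision=3,suppress=True)
m=camera_model("wrist");im=camera("wrist")
np.save("w4.npy",im);np.savez("w4m.npz",**m)
print(read_state()['eef_pos'],read_state()['eef_rot'])
cv2.imwrite("pics/w4.png",np.hstack([im[:,:,::-1]]))
```

```text
[546.616  20.209 249.086] [-3.142 -0.     0.002]
```

View pics/w4.png

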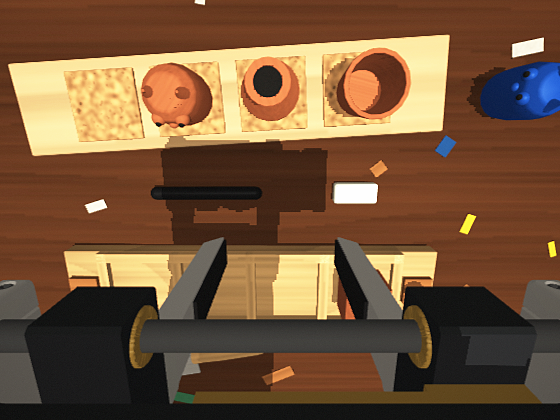

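I only moved half the intended shift (scale slip), but this view is useful: owl ears (155,92), (182,92), vase mouth (267,82), beaker rim centre (377,83). I'll check positions from it.

Run:
```python
from h import *
np.set_printoptions(precision=1,suppress=True)
m=dict(np.load("w4m.npz"))
for n,p,z in[("ear",(155,92),98),("ear",(182,92),98),("vase",(267,82),109),("beak",(377,82),80)]:print(n,onz(m,p,z))
```

```text
ear [646.1 109.3  98. ]
ear [646.1  90.1  98. ]
vase [651.3  29.2 109. ]
beak [654.8 -53.   80. ]
```

Run:
```python
from h import *
np.set_printoptions(precision=1,suppress=True)
m=dict(np.load("w4m.npz"));im=np.load("w4.npy")
hsv=cv2.cvtColor(im,cv2.COLOR_RGB2HSV)
k=((hsv[...,0]<14)&(hsv[...,1]>120)&(hsv[...,2]>110)).astype(np.uint8)[:140]
n,l,s,c=cv2.connectedComponentsWithStats(k)
for i in range(1,n):
    if s[i,4]>400:
        x,y,w,h,a=s[i];print(s[i],onz(m,(x,y+h/2),58),onz(m,(x+w,y+h/2),58))
cv2.imwrite("pics/o.png",cv2.resize(im[50:140,130:420,::-1],None,fx=2.75,fy=2.75,interpolation=cv2.INTER_CUBIC))
```

```text
[   0    0  193    9 1059] [714.  238.3  58. ] [713.8  88.2  58. ]
[ 129   24  351   19 3134] [693.7 140.6  58. ] [ 693.3 -138.3   58. ]
[ 343   48   68   71 2094] [656.4 -31.5  58. ] [656.3 -87.6  58. ]
[ 241   57   59   64 2186] [652.2  53.   58. ] [652.2   4.   58. ]
[ 141   63   68   66 3326] [646.8 136.7  58. ] [646.8  79.9  58. ]
```

View pics/o.png

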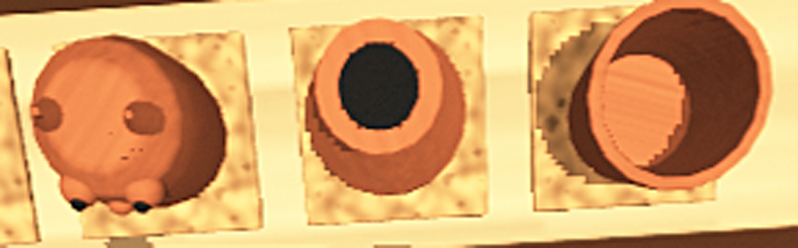

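Ear tips are at crop (38,115), (130,115) and the beaker rim spans 588–770, which puts the owl at about (646.4,105.6) and the beaker at (654.5,-53).

Call:
carry_out(
  slide=[
    [0.4, 0.341, 0],
    [0.4, 0.341, 0],
    [0.4, 0.341, 0],
    [0.4, 0.341, 0],
    [0.4, 0.341, 0],
    [0.4, 0.341, -0.12],
    [0.4, 0.341, -0.24],
    [0.4, 0.341, -0.34],
    [0.4, 0.341, -0.42],
    [0.4, 0.341, -0.444],
  ],
  dr=[
    [0, 0, 0],
    [0, 0, 0],
    [0, 0, 0],
    [0, 0, 0],
    [0, 0, 0],
    [0, 0, 0],
    [0, 0, 0],
    [0, 0, 0],
    [0, 0, 0],
    [0, 0, 0],
  ],
  gripper=[72, 72, 72, 72, 72, 72, 72, 72, 72, 72],
)

```text
clock: 10.77
eef_pos: [644.8, 104.3, 135.1]
eef_rot: [3.141, 0.005, 0.0]
wrist_force: [-0.3, -1.0, -0.7]
finger_gap: 67.6
finger_force: 0.0
```

Call:
carry_out(
  slide=[
    [0, 0, 0],
    [0, 0, 0],
    [0, 0, 0],
    [0, 0, 0],
    [0, 0, 0],
    [0, 0, 0],
    [0, 0, 0],
    [0, 0, 0],
    [0, 0, 0],
  ],
  dr=[
    [0, 0, 0],
    [0, 0, 0],
    [0, 0, 0],
    [0, 0, 0],
    [0, 0, 0],
    [0, 0, 0],
    [0, 0, 0],
    [0, 0, 0],
    [0, 0, 0],
  ],
  gripper=[66, 60, 56, 54, 52, 50, 45, 40, 40],
  newtons=15,
)

```text
clock: 11.52
eef_pos: [646.9, 105.6, 139.1]
eef_rot: [-3.141, -0.001, -0.0]
wrist_force: [-1.3, 0.2, 6.6]
finger_gap: 48.0
finger_force: 15.0
```

Call:
carry_out(
  slide=[
    [0, 0, 0.04],
    [0, 0, 0.12],
    [0, 0, 0.22],
    [0, 0, 0.32],
    [0, 0, 0.42],
    [-0.08, -0.04, 0.44],
    [-0.2, -0.09, 0.44],
    [-0.32, -0.146, 0.44],
    [-0.44, -0.2, 0.44],
    [-0.56, -0.256, 0.44],
  ],
  dr=[
    [0, 0, 0],
    [0, 0, 0],
    [0, 0, 0],
    [0, 0, 0],
    [0, 0, 0],
    [0, 0, 0],
    [0, 0, 0],
    [0, 0, 0],
    [0, 0, 0],
    [0, 0, 0],
  ],
  gripper=[40, 40, 40, 40, 40, 40, 40, 40, 40, 40],
  newtons=20,
)

```text
clock: 12.35
eef_pos: [504.9, 41.1, 248.4]
eef_rot: [3.142, -0.0, -0.0]
wrist_force: [0.6, -1.2, -0.5]
finger_gap: 47.5
finger_force: 20.0
```

Call:
carry_out(
  slide=[
    [-0.12, -0.054, 0],
    [-0.2, -0.09, 0],
    [-0.239, -0.11, 0],
    [-0.239, -0.11, -0.06],
    [-0.239, -0.11, -0.14],
    [-0.239, -0.11, -0.24],
    [-0.239, -0.11, -0.34],
    [-0.239, -0.11, -0.4],
    [-0.239, -0.11, -0.42],
    [-0.239, -0.11, -0.42],
  ],
  dr=[
    [0, 0, 0],
    [0, 0, 0],
    [0, 0, 0],
    [0, 0, 0],
    [0, 0, 0],
    [0, 0, 0],
    [0, 0, 0],
    [0, 0, 0],
    [0, 0, 0],
    [0, 0, 0],
  ],
  gripper=[40, 40, 40, 40, 40, 40, 40, 40, 40, 40],
)

```text
clock: 13.18
eef_pos: [446.6, 14.0, 142.7]
eef_rot: [-3.142, 0.002, -0.0]
wrist_force: [-0.2, -0.5, -1.8]
finger_gap: 47.5
finger_force: 20.0
```

Call:
carry_out(
  slide=[
    [0, 0, -0.01],
    [0, 0, -0.018],
    [0, 0, -0.024],
    [0, 0, -0.029],
    [0, 0, -0.033],
    [0, 0, -0.036],
    [0, 0, -0.036],
    [0, 0, -0.036],
  ],
  dr=[
    [0, 0, 0],
    [0, 0, 0],
    [0, 0, 0],
    [0, 0, 0],
    [0, 0, 0],
    [0, 0, 0],
    [0, 0, 0],
    [0, 0, 0],
  ],
  gripper=[40, 40, 40, 40, 40, 40, 40, 40],
)

```text
clock: 13.85
eef_pos: [447.1, 14.0, 135.1]
eef_rot: [3.142, -0.001, -0.0]
wrist_force: [-5.1, -0.2, 11.6]
finger_gap: 47.6
finger_force: 20.0
```

Call:
carry_out(
  slide=[
    [0, 0, 0],
    [0, 0, 0],
    [0, 0, 0.002],
    [0, 0, 0.002],
    [0, 0, 0.03],
    [0, 0, 0.1],
    [0, 0, 0.2],
    [0, 0, 0.32],
    [0, 0, 0.44],
    [0, 0, 0.48],
  ],
  dr=[
    [0, 0, 0],
    [0, 0, 0],
    [0, 0, 0],
    [0, 0, 0],
    [0, 0, 0],
    [0, 0, 0],
    [0, 0, 0],
    [0, 0, 0],
    [0, 0, 0],
    [0, 0, 0],
  ],
  gripper=[56, 64, 72, 72, 72, 72, 72, 72, 72, 72],
)

```text
clock: 14.68
eef_pos: [447.6, 14.0, 258.5]
eef_rot: [3.141, -0.005, -0.0]
wrist_force: [-0.7, -0.6, -0.2]
finger_gap: 67.6
finger_force: 0.0
```

Call:
carry_out(
  slide=[
    [0.82, 0.061, 0],
    [0.82, 0.061, 0],
    [0.82, 0.061, 0],
    [0.82, 0.061, 0],
    [0.82, 0.061, 0],
    [0.82, 0.061, 0],
    [0.82, 0.061, -0.1],
    [0.82, 0.061, -0.2],
    [0.82, 0.061, -0.3],
    [0.82, 0.061, -0.344],
  ],
  dr=[
    [0, 0, 0],
    [0, 0, 0],
    [0, 0, 0],
    [0, 0, 0],
    [0, 0, 0],
    [0, 0, 0],
    [0, 0, 0],
    [0, 0, 0],
    [0, 0, 0],
    [0, 0, 0],
  ],
  gripper=[65, 60, 60, 60, 60, 60, 60, 60, 60, 60],
)

```text
clock: 15.52
eef_pos: [650.6, 29.3, 164.6]
eef_rot: [-3.142, 0.005, -0.0]
wrist_force: [-0.4, 1.0, -1.4]
finger_gap: 56.5
finger_force: 0.0
```

Call:
carry_out(
  slide=[
    [0, 0, 0],
    [0, 0, 0],
    [0, 0, 0],
    [0, 0, 0],
    [0, 0, 0],
    [0, 0, 0],
    [0, 0, 0],
    [0, 0, 0],
    [0, 0, 0],
  ],
  dr=[
    [0, 0, 0],
    [0, 0, 0],
    [0, 0, 0],
    [0, 0, 0],
    [0, 0, 0],
    [0, 0, 0],
    [0, 0, 0],
    [0, 0, 0],
    [0, 0, 0],
  ],
  gripper=[50, 42, 36, 33, 31, 29, 26, 20, 20],
  newtons=12,
)

```text
clock: 16.27
eef_pos: [652.4, 29.0, 169.6]
eef_rot: [3.141, -0.002, -0.001]
wrist_force: [-0.2, -2.3, 6.1]
finger_gap: 29.5
finger_force: 11.8
```

Call:
carry_out(
  slide=[
    [0, 0, 0],
    [0, 0, 0],
    [0, 0, 0],
  ],
  dr=[
    [0, 0, 0],
    [0, 0, 0],
    [0, 0, 0],
  ],
  gripper=[20, 20, 20],
)

```text
clock: 16.52
eef_pos: [652.4, 29.0, 169.6]
eef_rot: [3.141, -0.002, -0.001]
wrist_force: [0.3, -1.6, 6.6]
finger_gap: 29.3
finger_force: 11.8
```

Run:
```python
from h import *
s=read_state();print({k:np.round(s[k],2) for k in("eef_pos","wrist_force","moment","finger_gap","finger_force")})
im=camera("side")
cv2.imwrite("pics/s2.png",cv2.resize(im[100:300,160:430,::-1],None,fx=2.9,fy=2.9))
```

```text
{'eef_pos': array([652.36,  29.02, 169.59]), 'wrist_force': array([ 0.26, -1.57,  6.63]), 'moment': array([-0.28,  0.25,  0.02]), 'finger_gap': np.float64(29.27), 'finger_force': np.float64(11.83)}
```

View pics/s2.png

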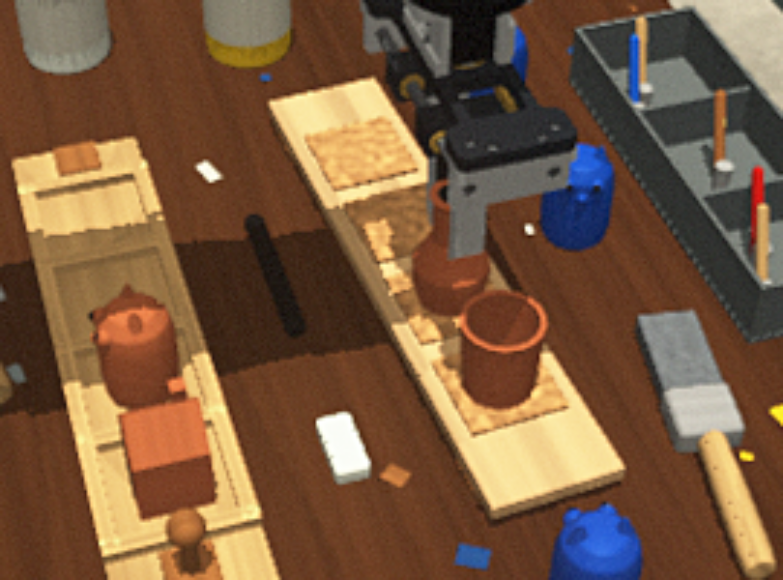

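House and owl stand in the first and second compartments; the vase is upright, but at 29 mm gap the fingertips are on its shoulder. I'll open a little, go up 5 mm and regrip.

Call:
carry_out(
  slide=[
    [0, 0, 0],
    [0, 0, 0],
    [0, 0, 0.01],
    [0, 0, 0.02],
    [0, 0, 0.02],
    [0, 0, 0.02],
    [0, 0, 0.02],
    [0, 0, 0.02],
    [0, 0, 0.02],
    [0, 0, 0.02],
  ],
  dr=[
    [0, 0, 0],
    [0, 0, 0],
    [0, 0, 0],
    [0, 0, 0],
    [0, 0, 0],
    [0, 0, 0],
    [0, 0, 0],
    [0, 0, 0],
    [0, 0, 0],
    [0, 0, 0],
  ],
  gripper=[40, 42, 42, 42, 42, 36, 32, 28, 24, 20],
)

```text
clock: 17.4
eef_pos: [651.9, 29.2, 173.1]
eef_rot: [3.142, 0.0, -0.001]
wrist_force: [0.0, 0.1, -0.1]
finger_gap: 29.3
finger_force: 12.0
```

Call:
carry_out(
  slide=[
    [0, 0, 0],
    [0, 0, 0],
    [0, 0, 0],
    [0, 0, 0],
  ],
  dr=[
    [0, 0, 0],
    [0, 0, 0],
    [0, 0, 0],
    [0, 0, 0],
  ],
  gripper=[20, 20, 20, 20],
)

```text
clock: 17.73
eef_pos: [651.9, 29.2, 173.1]
eef_rot: [3.142, 0.0, -0.0]
wrist_force: [-0.6, -0.4, 1.2]
finger_gap: 28.9
finger_force: 12.0
```

Call:
carry_out(
  slide=[
    [0, 0, 0.01],
    [0, 0, 0.03],
    [0, 0, 0.05],
    [0, 0, 0.08],
    [0, 0, 0.08],
    [0, 0, 0.08],
  ],
  dr=[
    [0, 0, 0],
    [0, 0, 0],
    [0, 0, 0],
    [0, 0, 0],
    [0, 0, 0],
    [0, 0, 0],
  ],
  gripper=[20, 20, 20, 20, 20, 20],
  newtons=16,
)

```text
clock: 18.23
eef_pos: [652.1, 29.3, 193.9]
eef_rot: [-3.142, -0.001, -0.0]
wrist_force: [-0.7, -0.7, -1.1]
finger_gap: 29.3
finger_force: 16.0
```

Run:
```python
from h import *
s=read_state();print({k:np.round(s[k],2) for k in("eef_pos","wrist_force","moment","finger_gap","finger_force")})
a=camera("side")[100:250,230:380,::-1]; b=camera("scene")[130:280,190:340,::-1]
cv2.imwrite("pics/s3.png",np.hstack([cv2.resize(q,(400,400)) for q in(a,b)]))
```

```text
{'eef_pos': array([652.05,  29.31, 193.9 ]), 'wrist_force': array([-0.71, -0.71, -1.09]), 'moment': array([0.07, 0.13, 0.01]), 'finger_gap': np.float64(29.26), 'finger_force': np.float64(16.0)}
```

View pics/s3.png

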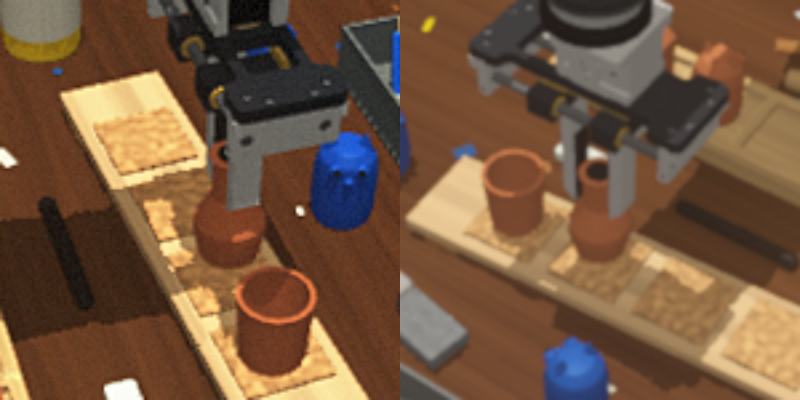

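The vase is held upright by the neck and lifted about 20 mm, clear of the beaker. Carrying on.

Call:
carry_out(
  slide=[
    [0, 0, 0.05],
    [0, 0, 0.14],
    [-0.04, 0.013, 0.2],
    [-0.14, 0.044, 0.2],
    [-0.26, 0.082, 0.2],
    [-0.38, 0.12, 0.2],
    [-0.5, 0.158, 0.2],
    [-0.62, 0.196, 0.2],
    [-0.74, 0.234, 0.2],
    [-0.82, 0.259, 0.2],
  ],
  dr=[
    [0, 0, 0],
    [0, 0, 0],
    [0, 0, 0],
    [0, 0, 0],
    [0, 0, 0],
    [0, 0, 0],
    [0, 0, 0],
    [0, 0, 0],
    [0, 0, 0],
    [0, 0, 0],
  ],
  gripper=[20, 20, 20, 20, 20, 20, 20, 20, 20, 20],
)

```text
clock: 19.17
eef_pos: [444.7, 94.6, 243.8]
eef_rot: [-3.141, -0.0, -0.0]
wrist_force: [0.8, -0.7, -0.9]
finger_gap: 29.6
finger_force: 16.0
```

Call:
carry_out(
  slide=[
    [0, 0, 0],
    [0, 0, -0.04],
    [0, 0, -0.12],
    [0, 0, -0.18],
    [0, 0, -0.22],
    [0, 0, -0.24],
    [0, 0, -0.25],
    [0, 0, -0.26],
    [0, 0, -0.265],
    [0, 0, -0.265],
  ],
  dr=[
    [0, 0, 0],
    [0, 0, 0],
    [0, 0, 0],
    [0, 0, 0],
    [0, 0, 0],
    [0, 0, 0],
    [0, 0, 0],
    [0, 0, 0],
    [0, 0, 0],
    [0, 0, 0],
  ],
  gripper=[20, 20, 20, 20, 20, 20, 20, 20, 20, 20],
)

```text
clock: 20.0
eef_pos: [447.1, 94.0, 177.1]
eef_rot: [-3.142, -0.0, -0.0]
wrist_force: [-0.3, -0.6, -1.9]
finger_gap: 28.9
finger_force: 16.0
```

Call:
carry_out(
  slide=[
    [0, 0, -0.01],
    [0, 0, -0.014],
    [0, 0, -0.018],
    [0, 0, -0.022],
    [0, 0, -0.026],
    [0, 0, -0.028],
    [0, 0, -0.028],
    [0, 0, -0.028],
  ],
  dr=[
    [0, 0, 0],
    [0, 0, 0],
    [0, 0, 0],
    [0, 0, 0],
    [0, 0, 0],
    [0, 0, 0],
    [0, 0, 0],
    [0, 0, 0],
  ],
  gripper=[20, 20, 20, 20, 20, 20, 20, 20],
)

```text
clock: 20.67
eef_pos: [446.9, 94.0, 169.9]
eef_rot: [-3.142, 0.0, -0.0]
wrist_force: [-0.5, 1.1, -0.8]
finger_gap: 28.8
finger_force: 16.0
```

Not in contact yet; a few mm more in fine steps.

Call:
carry_out(
  slide=[
    [0, 0, -0.002],
    [0, 0, -0.004],
    [0, 0, -0.006],
    [0, 0, -0.006],
    [0, 0, -0.006],
  ],
  dr=[
    [0, 0, 0],
    [0, 0, 0],
    [0, 0, 0],
    [0, 0, 0],
    [0, 0, 0],
  ],
  gripper=[20, 20, 20, 20, 20],
)

```text
clock: 21.08
eef_pos: [447.2, 94.0, 169.0]
eef_rot: [-3.141, -0.001, -0.0]
wrist_force: [-1.5, -0.4, 6.0]
finger_gap: 28.9
finger_force: 16.0
```

Call:
carry_out(
  slide=[
    [0, 0, 0],
    [0, 0, 0],
    [0, 0, 0],
    [0, 0, 0],
    [0, 0, 0.03],
    [0, 0, 0.1],
    [0, 0, 0.2],
    [0, 0, 0.32],
    [0, 0, 0.36],
    [0, 0, 0.36],
  ],
  dr=[
    [0, 0, 0],
    [0, 0, 0],
    [0, 0, 0],
    [0, 0, 0],
    [0, 0, 0],
    [0, 0, 0],
    [0, 0, 0],
    [0, 0, 0],
    [0, 0, 0],
    [0, 0, 0],
  ],
  gripper=[35, 42, 50, 56, 60, 60, 60, 60, 60, 60],
)

```text
clock: 21.92
eef_pos: [447.5, 94.1, 261.0]
eef_rot: [-3.141, -0.005, -0.0]
wrist_force: [0.1, -0.0, -0.0]
finger_gap: 56.6
finger_force: 0.0
```

Call:
carry_out(
  slide=[
    [0.83, -0.588, 0],
    [0.83, -0.588, 0],
    [0.83, -0.588, 0],
    [0.83, -0.588, 0],
    [0.83, -0.588, 0],
    [0.83, -0.588, 0],
    [0.83, -0.588, 0],
    [0.83, -0.588, 0],
    [0.83, -0.588, 0],
    [0.83, -0.588, 0],
  ],
  dr=[
    [0, 0, 0],
    [0, 0, 0],
    [0, 0, 0],
    [0, 0, 0],
    [0, 0, 0],
    [0, 0, 0],
    [0, 0, 0],
    [0, 0, 0],
    [0, 0, 0],
    [0, 0, 0],
  ],
  gripper=[80, 82, 82, 82, 82, 82, 82, 82, 82, 82],
)

```text
clock: 22.75
eef_pos: [653.6, -52.1, 258.0]
eef_rot: [-3.141, 0.001, 0.0]
wrist_force: [0.7, 0.4, -0.1]
finger_gap: 77.1
finger_force: 0.0
```

Call:
carry_out(
  slide=[
    [0, 0, -0.1],
    [0, 0, -0.22],
    [0, 0, -0.33],
    [0, 0, -0.4],
    [0, 0, -0.466],
    [0, 0, -0.466],
    [0, 0, -0.466],
  ],
  dr=[
    [0, 0, 0],
    [0, 0, 0],
    [0, 0, 0],
    [0, 0, 0],
    [0, 0, 0],
    [0, 0, 0],
    [0, 0, 0],
  ],
  gripper=[82, 82, 82, 82, 82, 82, 82],
)

```text
clock: 23.33
eef_pos: [653.9, -52.2, 142.3]
eef_rot: [-3.141, 0.001, 0.0]
wrist_force: [-0.5, -0.2, 0.7]
finger_gap: 77.3
finger_force: 0.0
```

Call:
carry_out(
  slide=[
    [0, 0, 0],
    [0, 0, 0],
    [0, 0, 0],
    [0, 0, 0],
    [0, 0, 0],
    [0, 0, 0],
    [0, 0, 0],
    [0, 0, 0],
    [0, 0, 0],
    [0, 0, 0],
  ],
  dr=[
    [0, 0, 0],
    [0, 0, 0],
    [0, 0, 0],
    [0, 0, 0],
    [0, 0, 0],
    [0, 0, 0],
    [0, 0, 0],
    [0, 0, 0],
    [0, 0, 0],
    [0, 0, 0],
  ],
  gripper=[72, 66, 62, 59, 57, 55, 53, 48, 44, 44],
  newtons=12,
)

```text
clock: 24.17
eef_pos: [654.5, -53.1, 142.1]
eef_rot: [3.141, -0.0, -0.0]
wrist_force: [-1.2, -1.5, 2.9]
finger_gap: 51.2
finger_force: 12.0
```

Call:
carry_out(
  slide=[
    [0, 0, 0.04],
    [0, 0, 0.12],
    [0, 0, 0.22],
    [0, 0, 0.32],
    [0, 0, 0.42],
    [-0.04, 0.044, 0.44],
    [-0.12, 0.131, 0.44],
    [-0.22, 0.24, 0.44],
    [-0.32, 0.35, 0.44],
    [-0.42, 0.46, 0.44],
  ],
  dr=[
    [0, 0, 0],
    [0, 0, 0],
    [0, 0, 0],
    [0, 0, 0],
    [0, 0, 0],
    [0, 0, 0],
    [0, 0, 0],
    [0, 0, 0],
    [0, 0, 0],
    [0, 0, 0],
  ],
  gripper=[44, 44, 44, 44, 44, 44, 44, 44, 44, 44],
  newtons=18,
)

```text
clock: 25.0
eef_pos: [547.9, 63.0, 252.2]
eef_rot: [-3.141, 0.0, -0.001]
wrist_force: [1.6, -0.6, -1.1]
finger_gap: 50.4
finger_force: 18.0
```

Call:
carry_out(
  slide=[
    [-0.1, 0.11, 0],
    [-0.2, 0.22, 0],
    [-0.3, 0.33, 0],
    [-0.37, 0.405, 0],
    [-0.41, 0.448, 0],
    [-0.41, 0.448, -0.06],
    [-0.41, 0.448, -0.16],
    [-0.41, 0.448, -0.28],
    [-0.41, 0.448, -0.36],
    [-0.41, 0.448, -0.39],
  ],
  dr=[
    [0, 0, 0],
    [0, 0, 0],
    [0, 0, 0],
    [0, 0, 0],
    [0, 0, 0],
    [0, 0, 0],
    [0, 0, 0],
    [0, 0, 0],
    [0, 0, 0],
    [0, 0, 0],
  ],
  gripper=[44, 44, 44, 44, 44, 44, 44, 44, 44, 44],
)

```text
clock: 25.83
eef_pos: [445.9, 173.9, 152.2]
eef_rot: [3.141, 0.004, -0.0]
wrist_force: [-0.0, -0.0, -1.9]
finger_gap: 50.2
finger_force: 18.0
```

Call:
carry_out(
  slide=[
    [0, 0, -0.02],
    [0, 0, -0.035],
    [0, 0, -0.045],
    [0, 0, -0.052],
    [0, 0, -0.057],
    [0, 0, -0.061],
    [0, 0, -0.064],
    [0, 0, -0.067],
    [0, 0, -0.069],
    [0, 0, -0.069],
  ],
  dr=[
    [0, 0, 0],
    [0, 0, 0],
    [0, 0, 0],
    [0, 0, 0],
    [0, 0, 0],
    [0, 0, 0],
    [0, 0, 0],
    [0, 0, 0],
    [0, 0, 0],
    [0, 0, 0],
  ],
  gripper=[44, 44, 44, 44, 44, 44, 44, 44, 44, 44],
)

```text
clock: 26.67
eef_pos: [447.3, 174.0, 138.0]
eef_rot: [-3.141, -0.001, -0.0]
wrist_force: [-1.9, -2.7, 8.7]
finger_gap: 50.5
finger_force: 18.0
```

Contact. Release and back off up.

Call:
carry_out(
  slide=[
    [0, 0, 0],
    [0, 0, 0],
    [0, 0, 0],
    [0, 0, 0],
    [0, 0, 0.03],
    [0, 0, 0.1],
    [0, 0, 0.2],
    [0, 0, 0.32],
    [0, 0, 0.44],
    [0, 0, 0.5],
  ],
  dr=[
    [0, 0, 0],
    [0, 0, 0],
    [0, 0, 0],
    [0, 0, 0],
    [0, 0, 0],
    [0, 0, 0],
    [0, 0, 0],
    [0, 0, 0],
    [0, 0, 0],
    [0, 0, 0],
  ],
  gripper=[57, 62, 68, 72, 72, 72, 72, 72, 72, 72],
)

```text
clock: 27.5
eef_pos: [447.3, 174.2, 266.1]
eef_rot: [-3.14, -0.004, -0.0]
wrist_force: [-0.1, -0.2, 0.5]
finger_gap: 67.7
finger_force: 0.0
```

Call:
carry_out(
  slide=[
    [0.1, 0.7, 0.2],
    [0.1, 0.7, 0.2],
    [0.1, 0.7, 0.2],
    [0.1, 0.7, 0.2],
    [0.1, 0.7, 0.2],
    [0.1, 0.7, 0.2],
    [0.1, 0.7, 0.2],
  ],
  dr=[
    [0, 0, 0],
    [0, 0, 0],
    [0, 0, 0],
    [0, 0, 0],
    [0, 0, 0],
    [0, 0, 0],
    [0, 0, 0],
  ],
  gripper=[80, 80, 80, 80, 80, 80, 80],
)

```text
clock: 28.08
eef_pos: [471.6, 349.4, 312.1]
eef_rot: [3.141, 0.0, 0.001]
wrist_force: [-0.2, 0.2, -0.0]
finger_gap: 74.8
finger_force: 0.0
```

Run:
```python
from h import *
a=camera("side")[100:330,120:400,::-1]; b=camera("scene")[110:270,210:430,::-1]
cv2.imwrite("pics/f.png",np.hstack([cv2.resize(q,None,fx=400/q.shape[1],fy=400/q.shape[1]) [:290] for q in(a,b)]))
```

```text
(no output)
```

View pics/f.png

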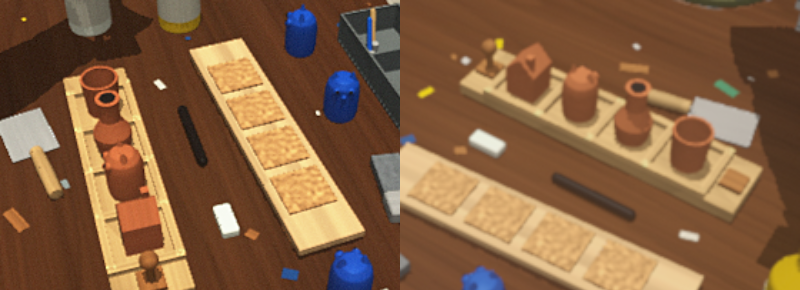

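All four stand upright, one per compartment: house next to the post (530,72), then owl (580,95), vase (632,115) and beaker (690,143). The gripper is clear of everything.

```bash
python3 -c "from cell import *;print(sign_off())"
```

```text
the job is handed in; nothing more can be done
None
```

The job is handed in: house, owl, vase and beaker stand upright in compartments 1 to 4 counted from the post, in their original order, finished about 28 s into the 96 s allowed.

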